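# Make up two seafood kits at the packing table

### The job

Make up two kits from the stock in the middle of the table: in the long divided tray, the deep pack goes flat in the large bay, with the flat pack lying level and lengthwise on top of it, stepped back close behind the lid's ridge so that the ridge and pull-tab end stay uncovered, and the jar stands in the small bay. In the short divided tray, the small tub stands in the wide bay and the square tin in the narrow bay. Leave the large tub where it is, and set the glass jar down without dropping it.

Things in the scene. Friction and masses are not known exactly. Their poses are not given: they have to be found in the camera images.
- long_tray: white plastic kit tray, fixed to the table: 250 mm long (its x) by 150 mm (its y) outside, plus a 6 mm rim flange all round; 20 mm high, walls, floor and the cross wall 4 mm thick. Origin: centre of its underside (its floor is 4 mm above). A cross wall of full height, centred at its x = +45 mm, parts it into a large bay (its x from -121 to +43 mm) and a small bay (+47 to +121 mm), each 142 mm wide in y. It is the longer of the two trays
- short_tray: white plastic kit tray, fixed to the table: 180 mm long (its x) by 150 mm (its y) outside, plus a 6 mm rim flange all round; 20 mm high, walls, floor and cross wall 4 mm thick. Origin: centre of its underside (floor 4 mm above). A cross wall of full height, centred at its x = +20 mm, parts it into a wide bay (its x from -86 to +18 mm) and a narrow bay (+22 to +86 mm), each 142 mm across in y
- deep_pack: loose deep rectangular portion pack, black base and white lid, 110 mm long (its x) by 60 mm wide (its y), 40 mm high to the top of the flat lid, about 0.2 kg. Base 56 mm wide, the top 8 mm is the 60 mm wide lid. A pull tab 24 mm wide sticks out 12 mm beyond its -x end at lid height. On the lid a raised ridge, 4 mm high and 4 mm thick, runs across the full width at its x = -33 mm (from -35 to -31 mm). Origin: centre of the underside
- flat_pack: loose flat rectangular portion pack, black base and plain white lid (no tab, no ridge), 100 mm long (its x) by 60 mm wide (its y) by 24 mm high, about 0.12 kg. Base 56 mm wide, the top 8 mm is the 60 mm wide lid. Origin: centre of the underside
- jar: loose round amber glass sauce jar with a dark steel cap, 48 mm across (cap 47 mm), 70 mm high, cap 14 mm high, about 0.2 kg. Origin: centre of the underside
- tin: loose square seasoning tin of bare metal, 44 x 44 mm (sides along its x and y) up to 58 mm height, with a 40 x 40 mm dark lid up to 65 mm, about 0.16 kg. Origin: centre of the underside
- small_tub: loose small round white tub with a white lid, 60 mm across the lid (the top 12 mm), 52 mm across at the foot, 48 mm high, about 0.15 kg. Origin: centre of the underside
- large_tub: loose large round white tub with a white lid, 76 mm across, 55 mm high: spare stock that is in neither kit and stays where it stands. Origin: centre of the underside

How it is judged:
By the outcome, as a careful person would: the job done as asked, in the order asked, and still so for the second after the job is handed in, with the robot touching nothing.
It also fails if it takes over 120 s, if anything falls off the work surface, if the arm or the gripper's body presses on something with over 40 N, if the wrist force passes 120 N, or if a joint passes its speed limit or range.

### The arm

A 7-joint arm with a two-finger parallel gripper is mounted at the origin on the work surface. World frame = base frame: x ahead of the robot, y to its left, z up, the work surface at z = 0. Lengths are in m, angles in degrees, forces in N, time in s.
With the tool pointing down it reaches from about 0.35 to 0.775 m from the base axis. Payload 3.1 kg.
Tool frame: the origin (TCP) lies on the centre line of the jaws, within the pads' length; the fingertips stand 17 mm ahead of it and the grasp point (between the pads) lies 2 mm behind it (robot.tip_reach is the distance from the TCP to the fingertips, in m); z points along the fingers, y is the direction in which the jaws open and shut (so a half turn about z gives the same grasp; the last joint's range is limited). The gripper opens to 85 mm and grips with 20 to 120 N. Pads are 22 mm wide; open, the fingers measure 114 mm over their backs; the gripper's body (76 mm by 85 mm) begins 54 mm behind the grasp point. The pads swing forward as they close: fully open they stand 13 mm farther back than shut.
Start: joints at [66.366, 17.813, 0.802, 86.603, -0.252, 75.585, -1.558], TCP at [0.199, -0.513, 0.22] pointing down, gripper open.
Joint ranges: [-154.91, 154.91], [-16.99, 109.72], [-72.82, 74.43], [7.12, 147.25], [-82.49, 262.49], [11.32, 116.49], [-174.64, 174.64]. Speed limits (degrees/s): [159.86, 159.86, 180, 180, 180, 180, 180].

### API

Orientations are given as [roll, pitch, yaw] about the fixed x, y, z axes, in that order (R = Rz(yaw) Ry(pitch) Rx(roll)).
In Python, from station import robot, fingers, vision, workorder, recognise gives the robot as it stands. Calls block until the motion is done:
- robot.move_to(position, orientation): joint-space move of the TCP to a pose.
- robot.line_to(position, orientation=None, velocity=0.15, f_stop=None): straight line of the TCP; orientation=None keeps the orientation; velocity is the mean speed in m/s. With f_stop (N) it stops when the force on the tool has changed by that much, and returns True; else False.
- robot.move_j(angles): joint-space move.
- fingers.gripper_to(opening, force=None): opening from 0.0 (shut) to 1.0 (fully open); force is the grip in N (None keeps the last); returns when the fingers have stopped.
- robot.pause(seconds).
- robot.inverse_kinematics(position, orientation): joint angles nearest the present ones, or None.
- vision.grab_frame(name): name is "side" or "top" or "wrist"; returns the picture (480x640x3 uint8, red, green, blue); there is no depth.
- vision.calibration(name): a dict with "mtx" (3x3 intrinsics, pixels), "extrinsics" (4x4, takes a point from world to camera coordinates); the wrist camera has in their place "T_tool_cam" (4x4, takes a point from camera to tool coordinates, whose origin is the TCP and whose axes are the flange's). Camera axes: x right, y up, looking along -z (the intrinsics and any distortion apply to the point x, -y, -z); pixel columns grow to the right and rows downward; lengths in m; the calibration is good to about 2 mm. A picture is of the moment at which its call begins: read the wrist's pose just before it. calibration takes no time and is no camera call.
A pose or a line that the arm cannot do raises robot.PlanningError and nothing moves.
- workorder.close_job(): hands the job in, once; it reports no verdict.
Trained networks look in the newest picture that a camera, given by its name, has taken for a name from the list of things; names that differ only in an ending like _2 or _b are one class to them, and where a whole thing is asked for, a point or a joint stands for the part that bears it (a point fixed in the world has none). Each returns a list of dicts, best first, with "p" (0 to 1); they miss things now and then, are a little off and sometimes report something else, mostly with a low value. They report only what shows in the picture. A call takes as long as a camera call.
- recognise(label, camera): "rect" ([centre column, centre row, width, height] in pixels, round what is visible of it).
Readings, each from a call of its own:
- robot.current_time_s(): time.
- robot.current_joint_positions(): joint angles.
- robot.current_dq(): joint speeds.
- robot.current_joint_torque(): joint torques, N m.
- robot.current_tool_pos(): TCP position.
- robot.current_eef_rot(): TCP orientation.
- robot.current_contact_force(): force on the tool from outside, world axes, zero at the start.
- robot.current_torque(): the same for the moment, N m.
- robot.current_finger_gap(): opening from 0.0 (shut) to 1.0 (fully open).
Only numpy, scipy, OpenCV 4.12 (cv2) and the standard library are available. Lean on these libraries where they do the work, as an engineer would, in place of code of your own. Each camera call takes 0.05 s, during which the arm holds its last target.

## Working session

There is one attempt and no reset: what is moved stays moved. The work goes in short steps, each a Python script; the robot and the scene stay as the last script left them, time stands still between calls to the robot, and variables do not carry over. Pictures are saved under pics/ and viewed, and the job is handed in when it is done.

```bash
ls; mkdir -p pics
python3 - <<'E'
from station import robot, fingers, vision, workorder, recognise
import cv2, numpy as np
for n in ["side","top","wrist"]:
    im=vision.grab_frame(n); cv2.imwrite(f"pics/{n}0.png",im[:,:,::-1])
    c=vision.calibration(n); print(n,{k:np.round(v,4).tolist() if not isinstance(v,str) else v for k,v in c.items()})
    if n!="wrist":
        for l in ["long_tray","short_tray","deep_pack","flat_pack","jar","tin","small_tub","large_tub"]:
            print(l,[(np.round(d["rect"],1).tolist(),round(d["p"],2)) for d in recognise(l,n)[:3]])
print(robot.current_time_s(), robot.current_tool_pos(), robot.current_eef_rot(), robot.current_contact_force())
E
```

```text
pics
side {'mtx': [[497.3528, 0.0, 317.9103], [0.0, 497.3528, 236.0913], [0.0, 0.0, 1.0]], 'extrinsics': [[-0.8455, -0.5335, -0.0211, 0.464], [0.263, -0.4505, 0.8532, -0.1555], [-0.4646, 0.7158, 0.5212, -0.7016], [0.0, 0.0, 0.0, 1.0]]}
long_tray [([399.3, 185.0, 134.2, 57.4], 0.79), ([351.4, 265.4, 32.9, 45.7], 0.36)]
short_tray [([227.4, 332.6, 168.0, 102.5], 0.58)]
deep_pack [([336.4, 215.3, 56.8, 46.2], 0.71)]
flat_pack [([291.2, 251.1, 62.6, 41.8], 0.64), ([402.5, 184.8, 134.6, 50.1], 0.53)]
jar [([289.6, 198.4, 22.6, 38.1], 0.72)]
tin [([239.1, 229.8, 34.8, 41.1], 0.58)]
small_tub [([351.7, 265.5, 33.6, 43.6], 0.81)]
large_tub [([386.4, 225.7, 38.4, 45.5], 0.98)]
top {'mtx': [[462.887, 0.0, 312.0173], [0.0, 462.887, 244.2547], [0.0, 0.0, 1.0]], 'extrinsics': [[0.0203, -0.9998, 0.0002, 0.0038], [0.997, 0.0203, 0.0748, -0.5663], [-0.0748, -0.0014, 0.9972, -0.7506], [0.0, 0.0, 0.0, 1.0]]}
long_tray [([500.7, 281.6, 110.2, 163.1], 0.72)]
short_tray [([153.4, 269.6, 114.2, 128.6], 0.93)]
deep_pack [([371.1, 245.6, 43.5, 71.9], 0.85), ([153.7, 268.9, 112.3, 126.4], 0.74)]
flat_pack [([280.2, 245.4, 49.2, 67.6], 0.94)]
jar [([372.6, 180.8, 30.9, 36.7], 0.62)]
tin [([276.4, 175.2, 32.8, 39.3], 0.8)]
small_tub [([278.6, 322.5, 38.4, 37.7], 0.59)]
large_tub [([278.6, 244.0, 47.9, 70.2], 0.67)]
wrist {'mtx': [[411.8001, 0.0, 314.2076], [0.0, 411.8001, 240.1249], [0.0, 0.0, 1.0]], 'T_tool_cam': [[-0.0004, 0.9651, 0.2617, 0.0664], [1.0, 0.0001, 0.0011, 0.0006], [0.001, 0.2617, -0.9651, -0.1546], [0.0, 0.0, 0.0, 1.0]]}
0.95 [ 0.1993176  -0.51263573  0.2199111 ] [1.79996769e+02 2.29484172e-03 2.12488755e+01] [ 0.48129539  0.50151037 -0.29305349]
```

View pics/top0.png

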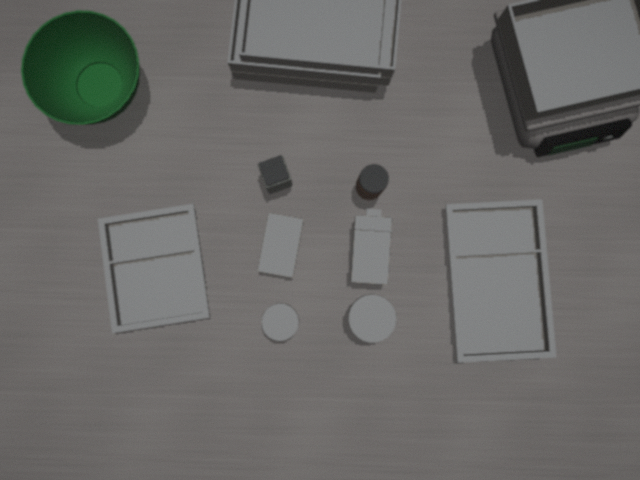

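View pics/side0.png

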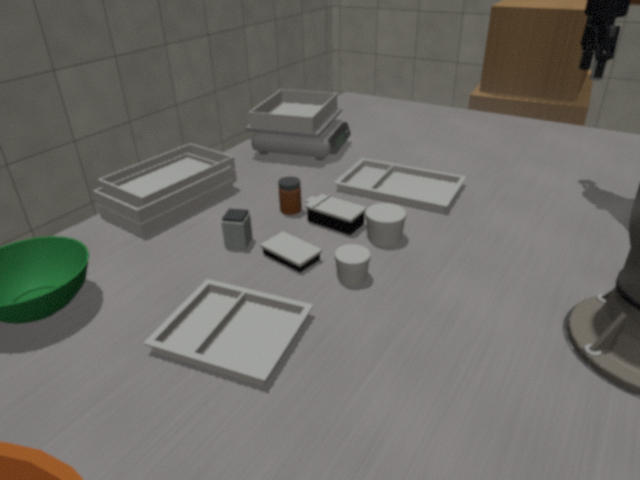

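```bash
cat > h.py <<'E'
import numpy as np, cv2
from station import robot, fingers, vision, workorder, recognise
from scipy.spatial.transform import Rotation as R
def ext(name):
    """4x4 world->cam"""
    c=vision.calibration(name)
    if name=="wrist":
        T=np.eye(4);T[:3,3]=robot.current_tool_pos();T[:3,:3]=R.from_euler('xyz',robot.current_eef_rot(),degrees=True).as_matrix()
        return np.linalg.inv(T@np.array(c["T_tool_cam"])),np.array(c["mtx"])
    return np.array(c["extrinsics"]),np.array(c["mtx"])
def unproj(E,K,px,z):
    px=np.atleast_2d(px).astype(float)
    d=np.c_[(px[:,0]-K[0,2])/K[0,0],-(px[:,1]-K[1,2])/K[1,1],-np.ones(len(px))]
    d=d@E[:3,:3]; o=-E[:3,:3].T@E[:3,3]
    return o+d*((z-o[2])/d[:,2])[:,None]
def proj(E,K,P):
    P=np.atleast_2d(P); c=P@E[:3,:3].T+E[:3,3]; c=c*[1,-1,-1]; q=c@K.T
    return q[:,:2]/q[:,2:]
def down(yaw): return [180,0,yaw]
E
python3 - <<'E'
import cv2
im=cv2.imread('pics/top0.png')
cv2.imwrite('pics/t_mid.png',cv2.convertScaleAbs(cv2.resize(im[145:350,245:410],None,fx=3.5,fy=2.9*1,interpolation=cv2.INTER_CUBIC)[:595],alpha=1.3))
a=cv2.resize(im[190:340,90:220],None,fx=3,fy=3,interpolation=cv2.INTER_CUBIC)
b=cv2.resize(im[190:370,436:566],None,fx=3,fy=3,interpolation=cv2.INTER_CUBIC)
a=cv2.copyMakeBorder(a,0,90,0,0,cv2.BORDER_CONSTANT)
cv2.imwrite('pics/t_trays.png',cv2.hconcat([a,b]))
E
```

```text
(no output)
```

View pics/t_mid.png

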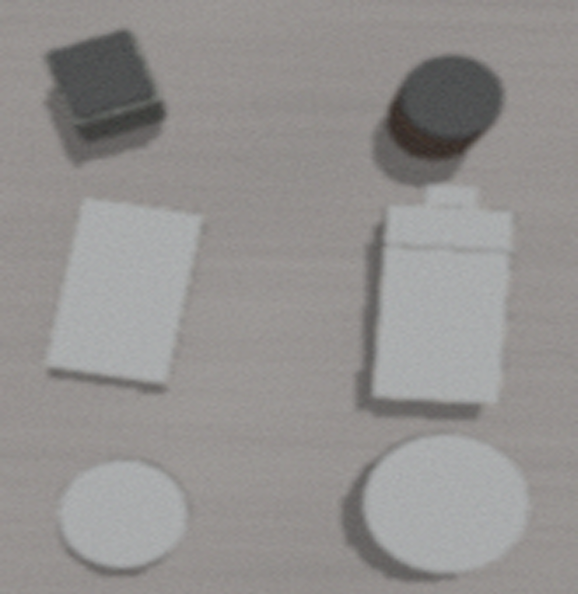

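View pics/t_trays.png

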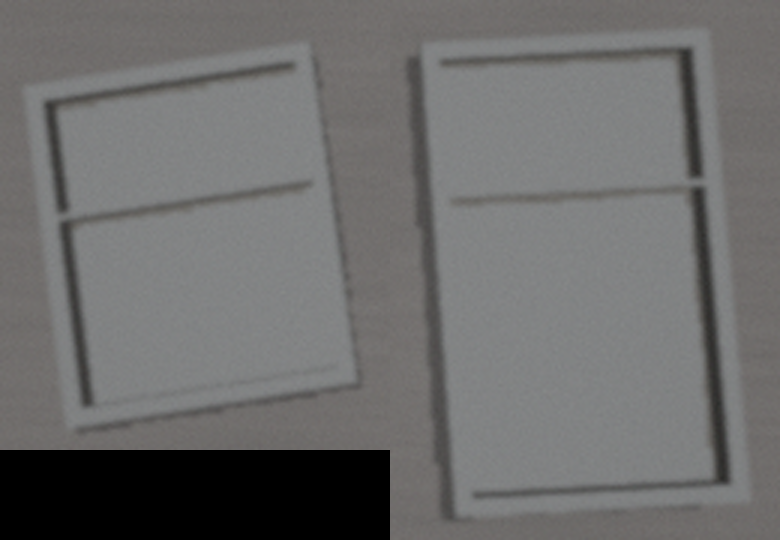

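```bash
cat > fit.py <<'E'
from h import *
def top_scene(tag):
    im=vision.grab_frame("top"); cv2.imwrite(f"pics/{tag}.png",im[:,:,::-1]); return im
def corners2pose(E,K,c,z):
    P=unproj(E,K,c,z)[:,:2]
    (ctr,(w,h),a)=cv2.minAreaRect((P*1000).astype(np.float32))
    b=cv2.boxPoints(((ctr),(w,h),a)); e=[b[1]-b[0],b[2]-b[1]]; l=max(e,key=np.linalg.norm)
    yaw=np.degrees(np.arctan2(l[1],l[0]))%180
    return np.array(ctr)/1000,max(w,h),min(w,h),yaw
E
python3 - <<'E'
from fit import *
E,K=ext("top")
im=cv2.imread('pics/top0.png')
g=cv2.GaussianBlur(cv2.cvtColor(im,cv2.COLOR_BGR2GRAY),(0,0),.8)
up=cv2.resize(g,None,fx=4,fy=4,interpolation=cv2.INTER_CUBIC)
def at(c,r): return g[r,c]
print("levels lid,table,tray",at(371,260),at(330,250),at(500,320),at(60,300),at(475,420))
def pts(mask,box):
    x0,y0,x1,y1=[4*v for v in box]
    cs,_=cv2.findContours(mask[y0:y1,x0:x1],cv2.RETR_EXTERNAL,cv2.CHAIN_APPROX_NONE)
    c=max(cs,key=cv2.contourArea)[:,0,:]+[x0,y0]
    return (c+.5)/4-.5
for n,box,z,th in [("deep",(345,215,398,292),.040,None),("flat",(250,208,310,285),.024,None),("short",(90,195,220,340),.02,None),("long",(438,192,562,368),.02,None),("stub",(255,300,303,346),.048,None),("ltub",(343,292,402,348),.055,None)]:
    x0,y0,x1,y1=box; roi=up[4*y0:4*y1,4*x0:4*x1]
    th,_=cv2.threshold(roi,0,255,cv2.THRESH_OTSU)
    bg=np.percentile(roi,50 if 0 else 25)
    m=(up>th).astype(np.uint8)*255
    c=pts(m,box)
    print(n,th,[np.round(v,4) for v in corners2pose(E,K,c,z)])
E
```

```text
levels lid,table,tray 131 116 129 110 111
deep 116.0 [array([ 0.5596, -0.0824]), np.float64(113.2135), np.float64(60.3941), np.float32(177.3664)]
flat 121.0 [array([0.5651, 0.0683]), np.float64(97.6069), np.float64(58.2984), np.float32(170.6598)]
short 118.0 [array([0.5228, 0.2805]), np.float64(192.5646), np.float64(161.9031), np.float32(10.1392)]
long 116.0 [array([ 0.5142, -0.2993]), np.float64(263.9752), np.float64(162.9662), np.float32(4.1267)]
stub 120.0 [array([0.4402, 0.0643]), np.float64(56.2784), np.float64(56.0354), np.float32(118.3347)]
ltub 118.0 [array([ 0.4492, -0.0827]), np.float64(73.6271), np.float64(73.1303), np.float32(76.2696)]
```

```bash
cat > look.py <<'E'
from fit import *
def look(tag):
    E,K=ext("wrist"); im=vision.grab_frame("wrist"); cv2.imwrite(f"pics/{tag}.png",im[:,:,::-1])
    np.savez(f"pics/{tag}.npz",E=E,K=K); return im,E,K
E
python3 - <<'E'
from look import *
for y in (-2.6,177.4):
    print(robot.inverse_kinematics([.5,-.08,.3],down(y)))
robot.move_to([.5,-.06,.3],down(-2.6))
look("w1")
print(robot.current_time_s(),robot.current_joint_positions(),robot.current_tool_pos())
for l in ["deep_pack","flat_pack","jar","tin"]: print(l,[(np.round(d["rect"],1).tolist(),round(d["p"],2)) for d in recognise(l,"wrist")[:3]])
E
```

```text
[ 27.28523058  12.4822202  -24.92437554  83.51091757   5.24477956
  85.15799433 -90.16333898]
[ 37.4084574   14.23075989 -38.2421545   83.15494013   8.77806069
  85.63155583  86.75728985]
2.9833 [ 26.75406206  12.35723879 -26.77824683  83.87164305   5.58127289
  85.12269655 -92.71093171] [ 0.49982085 -0.06149868  0.29968166]
deep_pack [([333.1, 127.1, 62.2, 129.4], 0.81)]
flat_pack [([183.8, 135.2, 63.7, 105.5], 0.79)]
jar [([324.2, 23.8, 55.0, 47.2], 0.97)]
tin [([152.9, 24.9, 77.8, 45.5], 0.9)]
```

View pics/w1.png

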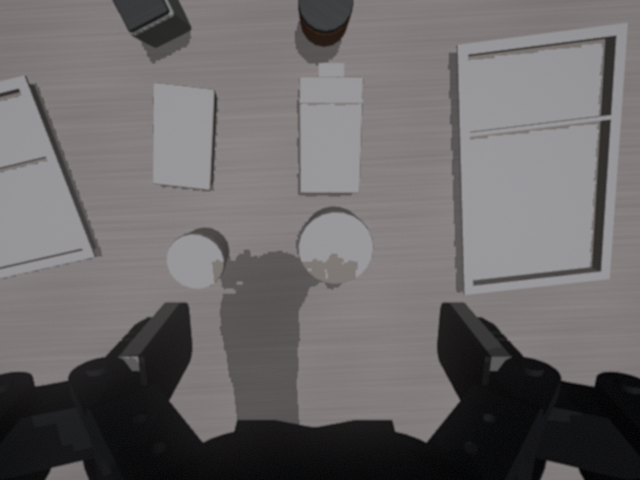

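```bash
cat > wfit.py <<'E'
from look import *
def wfit(tag,box,z,show=True,th=None):
    im=cv2.imread(f'pics/{tag}.png'); d=np.load(f'pics/{tag}.npz'); E,K=d['E'],d['K']
    up=cv2.resize(cv2.GaussianBlur(cv2.cvtColor(im,cv2.COLOR_BGR2GRAY),(0,0),.8),None,fx=4,fy=4,interpolation=cv2.INTER_CUBIC)
    x0,y0,x1,y1=[4*v for v in box]; roi=up[y0:y1,x0:x1]
    if th is None: th,_=cv2.threshold(roi,0,255,cv2.THRESH_OTSU)
    m=(roi>th).astype(np.uint8)*255
    m=cv2.morphologyEx(m,cv2.MORPH_OPEN,cv2.getStructuringElement(cv2.MORPH_ELLIPSE,(21,21)))
    cs,_=cv2.findContours(m,cv2.RETR_EXTERNAL,cv2.CHAIN_APPROX_NONE)
    c=max(cs,key=cv2.contourArea)[:,0,:]+[x0,y0]; c=(c+.5)/4-.5
    r=corners2pose(E,K,c,z); print(tag,box,th,np.round(c.min(0)),np.round(c.max(0)),[np.round(v,4) for v in r]); return r
E
python3 - <<'E'
from wfit import *
wfit("w1",(285,82,375,202),.04,th=None)
wfit("w1",(140,72,225,200),.024)
wfit("w1",(445,15,639,305),.02)
wfit("w1",(155,225,240,300),.048)
d=np.load('pics/w1.npz')
E,K=d['E'],d['K']
for z,p in [(.04,[(301,78),(362,79),(359,193),(299,191)]),(.04,[(331.5,78),(329,192)]),(.02,[(458,45),(627,24),(609,278),(466,294)]),(.07,[(325,10)])]:
    P=unproj(E,K,p,z); print(P.round(4).tolist(),P.mean(0))
E
```

```text
w1 (285, 82, 375, 202) 138.0 [300.  82.] [362. 191.] [array([ 0.5559, -0.0805]), np.float64(103.9906), np.float64(59.3247), np.float32(177.2441)]
w1 (140, 72, 225, 200) 137.0 [152.  83.] [212. 188.] [array([0.564 , 0.0698]), np.float64(98.5377), np.float64(58.4037), np.float32(170.834)]
w1 (445, 15, 639, 305) 109.0 [445.  15.] [638. 304.] [array([ 0.5096, -0.3094]), np.float64(317.6243), np.float64(220.3536), np.float32(1.9988)]
w1 (155, 225, 240, 300) 112.0 [155. 225.] [225. 299.] [array([0.4378, 0.0736]), np.float64(81.6047), np.float64(75.2992), np.float32(177.2464)]
[[0.6124, -0.0546, 0.04], [0.6088, -0.112, 0.04], [0.5009, -0.1071, 0.04], [0.5059, -0.0466, 0.04]] [ 0.55701876 -0.08007952  0.04      ]
[[0.6111, -0.0833, 0.04], [0.5034, -0.0768, 0.04]] [ 0.55724011 -0.08007397  0.04      ]
[[0.6372, -0.2076, 0.02], [0.6479, -0.3683, 0.02], [0.3885, -0.3871, 0.02], [0.3769, -0.228, 0.02]] [ 0.512648   -0.29775144  0.02      ]
[[0.6615, -0.0785, 0.07]] [ 0.66148712 -0.0785306   0.07      ]
```

Run:
```python
from look import *
print(robot.tip_reach)
o=down(-2.7)
robot.move_to([.5575,-.0812,.12],o)
robot.line_to([.5575,-.0812,.031],velocity=.1,f_stop=8) and print("STOP")
print(robot.current_tool_pos())
g=fingers.gripper_to(0.0,40); print(g,robot.current_finger_gap(),robot.current_contact_force())
robot.line_to([.5575,-.0812,.13],velocity=.12)
print(robot.current_finger_gap(),robot.current_contact_force(),robot.current_tool_pos(),robot.current_time_s())
look("w2")
im=top_scene("t2")
```

```text
0.017
[ 0.55829439 -0.08118799  0.03179084]
False -0.0023605933722139916 [-0.30841879 -0.37443014  0.64304197]
0.0022196472775279784 [-0.41502389  0.50058381 -0.16464948] [ 0.55671052 -0.08120227  0.12910432] 6.75
```

View pics/w2.png

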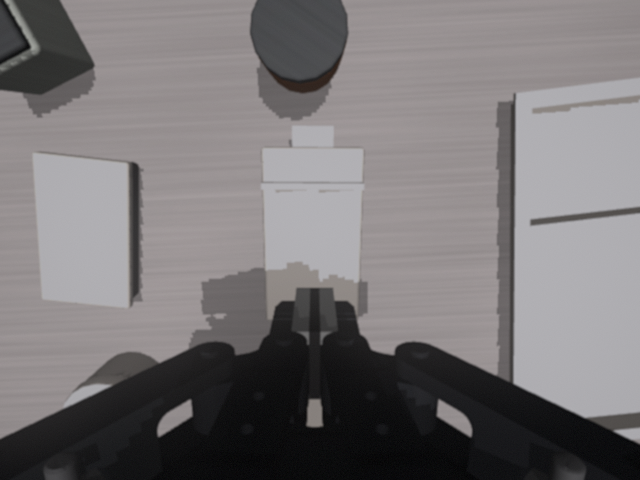

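Run:
```python
from wfit import *
c=vision.calibration("wrist");E=np.linalg.inv(np.array(c["T_tool_cam"]));K=np.array(c["mtx"])
for z in (-.02,0,.017,.03): print(z,proj(E,K,[[0,0,z]]))
for z in (-.013,0,.004,.017): print(z,proj(E,K,[[0,-.0425,z],[0.011,-.0425,z]]))
wfit("w2",(235,152,395,300),.04)
```

```text
-0.02 [[313.49040467 321.16925704]]
0 [[313.6136782  298.82766306]]
0.017 [[313.69802011 283.54187704]]
0.03 [[313.75296978 273.58302265]]
-0.013 [[199.98374015 312.71703247]
 [197.79374714 285.19725904]]
0 [[208.60763489 298.83452111]
 [206.73718782 273.17829207]]
0.004 [[211.00586442 294.97391639]
 [209.21972761 269.84204097]]
0.017 [[218.10165993 283.55129764]
 [216.55340938 259.98640687]]
w2 (235, 152, 395, 300) 158.0 [260. 152.] [364. 282.] [array([ 0.571 , -0.0803]), np.float64(80.2858), np.float64(61.7652), np.float32(175.3512)]
```

View pics/t2.png

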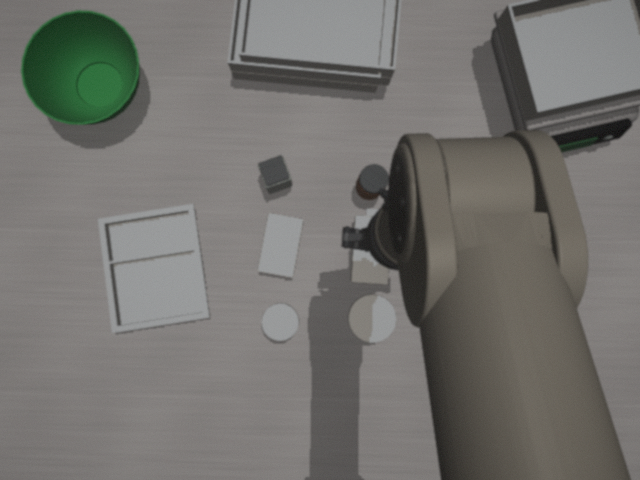

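Run:
```python
from look import *
im=vision.grab_frame("side"); E,K=ext("side")
p=np.array(robot.current_tool_pos()); print(p, robot.current_eef_rot())
v=im[:,:,::-1].copy()
cv2.imwrite("pics/s2.png",cv2.resize(v[120:300,230:470],None,fx=3,fy=3,interpolation=cv2.INTER_CUBIC))
for dz in (.03,.015,0,-.017,-.03): print(dz,(proj(E,K,p+[0,0,dz])-[230,120])*3)
```

```text
[ 0.55670593 -0.08119241  0.12889943] [-1.79984886e+02  1.25543843e-01 -2.70137225e+00]
0.03 [[316.71716238  88.32358412]]
0.015 [[316.77830109 110.71769926]]
0 [[316.83843477 132.74368588]]
-0.017 [[316.90540229 157.27279961]]
-0.03 [[316.95578454 175.72699551]]
```

View pics/s2.png

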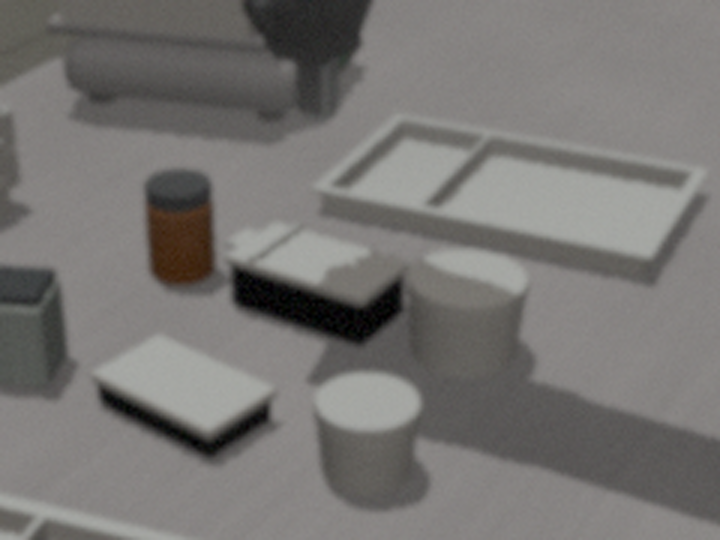

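Run:
```python
from look import *
o=down(-2.7)
robot.line_to([.5575,-.0812,.17],velocity=.2)
robot.move_to([.51,-.0,.06],o)
try:
    s=robot.line_to([.51,-.0,-.02],velocity=.03,f_stop=4); print("stop",s)
except robot.PlanningError as e: print(e); s=robot.line_to([.51,0,.0],velocity=.03,f_stop=4);print(s)
print(robot.current_tool_pos(),robot.current_contact_force())
robot.line_to([.51,-.0,.1],velocity=.15)
print(robot.current_contact_force(),robot.current_time_s())
```

```text
stop True
[ 5.09985336e-01  1.88431705e-05 -1.12353390e-02] [-0.87644343  0.46598652  4.04254578]
[-0.22303183  0.39578518 -0.65525383] 10.8667
```

Run:
```python
from look import *
o=down(-2.7)
fingers.gripper_to(1.0)
robot.move_to([.5575,-.0812,.10],o)
print(robot.line_to([.5575,-.0812,-.003],velocity=.1,f_stop=8))
print(robot.current_tool_pos())
g=fingers.gripper_to(0.4,40); print(g,robot.current_finger_gap(),robot.current_contact_force())
robot.line_to([.5575,-.0812,.13],velocity=.12)
print(robot.current_finger_gap(),robot.current_contact_force(),robot.current_tool_pos(),robot.current_time_s())
look("w3")
```

```text
False
[ 0.55830519 -0.08119228 -0.00225712]
False 0.6948137869402704 [-0.47260169 -0.21480831  4.93037863]
0.6900398550450199 [-0.30814223  0.9779686  -2.98354302] [ 0.55661338 -0.08119838  0.1289075 ] 14.9167
```

View pics/w3.png

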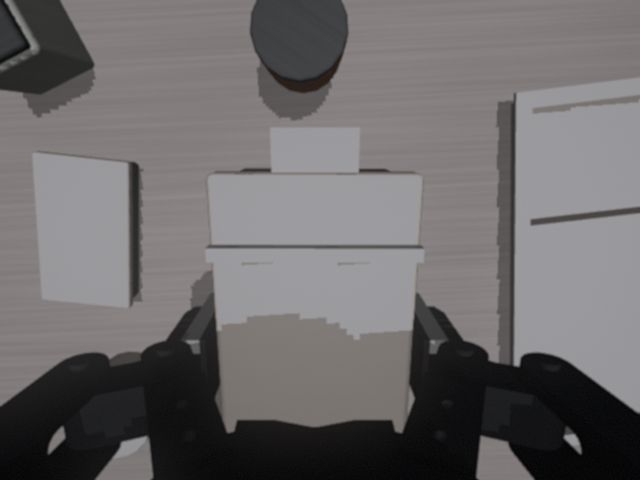

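```bash
cat >> look.py <<'E'
def tray(which,x,y):
    c,a={'long':((.5134,-.2985),4.1),'short':((.5225,.2805),10.14)}[which]
    r=np.radians(a); return [c[0]+x*np.cos(r)-y*np.sin(r),c[1]+x*np.sin(r)+y*np.cos(r)],a
E
python3 - <<'E'
from look import *
(p,a)=tray('long',-.039,0); print(p); o=down(a)
robot.move_to([*p,.13],o)
robot.line_to([*p,.02],velocity=.12)
print(robot.line_to([*p,-.002],velocity=.03,f_stop=4))
print(robot.current_tool_pos(),robot.current_contact_force())
fingers.gripper_to(0.85); print(robot.current_finger_gap())
robot.line_to([*p,.1],velocity=.15)
robot.move_to([p[0]-.02,p[1],.2],o)
look("w4"); print(robot.current_time_s(),robot.current_contact_force())
E
```

```text
[np.float64(0.47449980946569315), np.float64(-0.30128840032897475)]
True
[ 0.47416361 -0.30121088  0.00190565] [-0.5823614   0.45139973  4.25753425]
0.8495699416676235
19.2 [ 0.03060009 -0.81592505 -0.0874429 ]
```

View pics/w4.png

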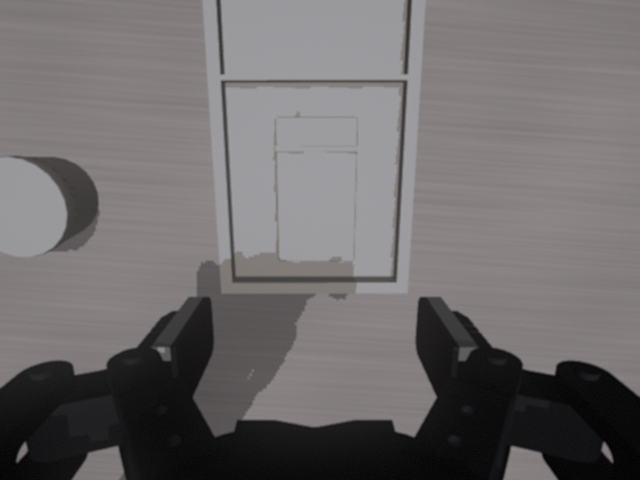

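Run:
```python
import cv2
im=cv2.imread('pics/w4.png')[95:285,255:375]
g=cv2.createCLAHE(3,(2,2)).apply(cv2.cvtColor(im,cv2.COLOR_BGR2GRAY))
g=cv2.resize(g,None,fx=3,fy=3,interpolation=cv2.INTER_CUBIC)
cv2.imwrite('pics/w4c.png',g)
```

```text
(no output)
```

View pics/w4c.png

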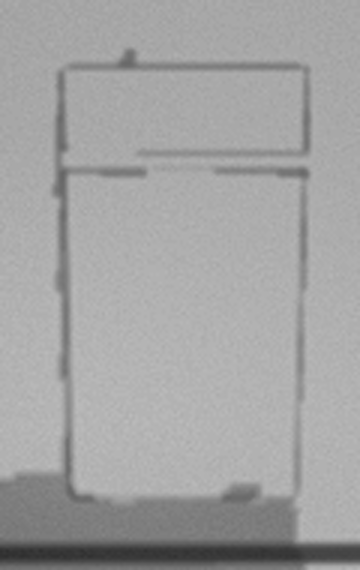

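Run:
```python
from wfit import *
d=np.load('pics/w4.npz');E,K=d['E'],d['K']
P=unproj(E,K,[(275,117),(357.3,117),(354,260.5),(279,260.5)],.044)[:,:2]
print(P.round(4).tolist(),P.mean(0)); m0=(P[0]+P[1])/2;m1=(P[2]+P[3])/2
u=(m0-m1)/np.linalg.norm(m0-m1); print("len",np.linalg.norm(m0-m1),"yaw",np.degrees(np.arctan2(u[1],u[0])))
r=unproj(E,K,[(316.5,152.3)],.044)[0,:2]; print("ridge rear face from centre",(r-P.mean(0))@u,"from rear",(r-m1)@u)
# tray
T=unproj(E,K,[(222,77),(407,77)],.02); print(T)
wfit('w1',(140,72,225,200),.024);
```

```text
[[0.5264, -0.2679], [0.5306, -0.3272], [0.422, -0.3353], [0.4178, -0.2761]] [ 0.47418947 -0.30165415]
len 0.10888358102833552 yaw 4.2709933440162215
ridge rear face from centre 0.02946473750604462 from rear 0.08390652802021234
[[ 0.55308363 -0.22419336  0.02      ]
 [ 0.56300471 -0.36437843  0.02      ]]
w1 (140, 72, 225, 200) 137.0 [152.  83.] [212. 188.] [array([0.564 , 0.0698]), np.float64(98.5377), np.float64(58.4037), np.float32(170.834)]
```

Run:
```python
from wfit import *
robot.line_to([*robot.current_tool_pos()[:2],.21])
robot.move_to([.505,.065,.2],down(-9.2)); fingers.gripper_to(1.0)
look("w5"); print(robot.current_time_s())
wfit("w5",(200,40,430,250),.024)
```

```text
21.175
w5 (200, 40, 430, 250) 143.0 [256.  73.] [333. 203.] [array([0.564 , 0.0692]), np.float64(98.2577), np.float64(58.7011), np.float32(170.843)]
```

View pics/w5.png

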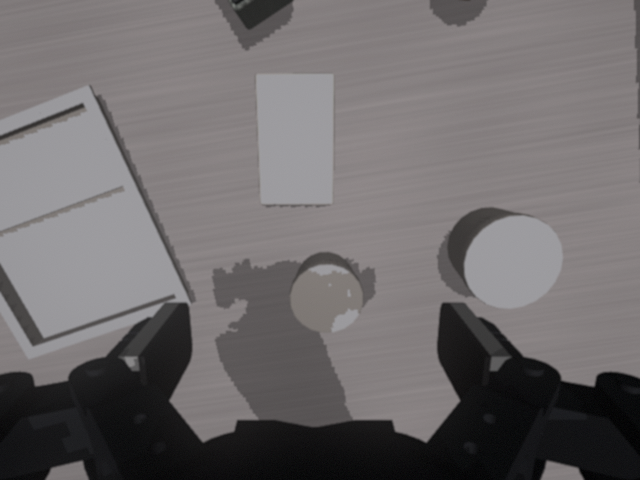

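Run:
```python
from wfit import *
o=down(-9.2); p=[.564,.0690]
robot.move_to([*p,.08],o)
print(robot.line_to([*p,-.0115],velocity=.08,f_stop=6)); robot.pause(.2)
print(robot.current_tool_pos())
fingers.gripper_to(0.4,30); print(robot.current_finger_gap(),robot.current_tool_pos(),robot.current_contact_force())
robot.line_to([*p,.13],velocity=.12); robot.pause(.2)
print(robot.current_finger_gap(),robot.current_contact_force(),robot.current_tool_pos(),robot.current_time_s())
look("w6")
```

```text
False
[ 0.56438723  0.06904843 -0.01101216]
0.6926698633226275 [ 0.56433104  0.06908246 -0.01112433] [ 0.09637712 -0.0982751   2.34458384]
0.6922122571172249 [ 0.2479617  -0.88117546 -0.81069516] [0.56357206 0.06890878 0.12930896] 25.1583
```

View pics/w6.png

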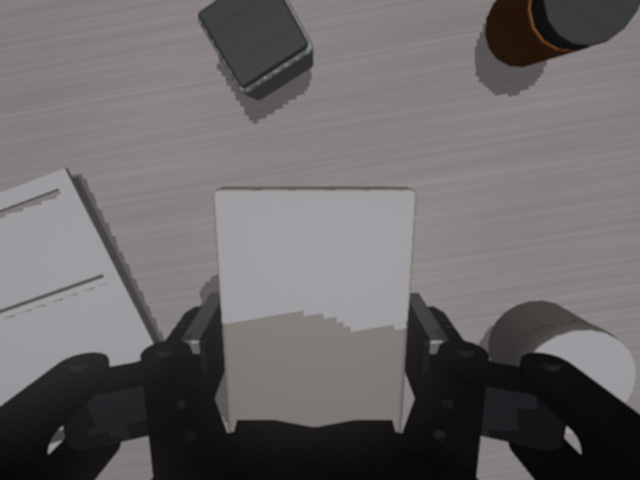

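Run:
```python
from wfit import *
d=np.load('pics/w6.npz');E,K=d['E'],d['K']
tp=np.array([0.56357206,0.06890878]);a=np.radians(-9.2);u=np.array([np.cos(a),np.sin(a)]);v=np.array([-u[1],u[0]])
for r in (188,190,192):
    P=unproj(E,K,[(216,r),(414,r)],.1643)[:,:2]-tp; print(r,(P@u).round(4),(P@v).round(4))
# same for deep pack w3 : front lid edge row 175, top at .1289+.0023+.04
d=np.load('pics/w3.npz');E,K=d['E'],d['K']; tp=np.array([0.55661338,-0.08119838]);a=np.radians(-2.7);u=np.array([np.cos(a),np.sin(a)]);v=np.array([-u[1],u[0]])
for r in (173,175,177):
    P=unproj(E,K,[(208,r),(422,r)],.1712)[:,:2]-tp; print(r,(P@u).round(4),(P@v).round(4))
```

```text
188 [0.0499 0.0499] [ 0.0283 -0.0292]
190 [0.0493 0.0493] [ 0.0284 -0.0293]
192 [0.0488 0.0487] [ 0.0284 -0.0293]
173 [0.055 0.055] [ 0.0284 -0.0294]
175 [0.0545 0.0545] [ 0.0284 -0.0295]
177 [0.054  0.0539] [ 0.0285 -0.0295]
```

Run:
```python
from wfit import *
a=np.radians(4.2);u=np.array([np.cos(a),np.sin(a)]); p=np.array([.4742,-.3014])-.0217*u; o=down(4.2)
robot.move_to([*p,.13],o)
robot.line_to([*p,.05],velocity=.1); robot.pause(.3); print(robot.current_tool_pos(),p)
print(robot.line_to([*p,.028],velocity=.02,f_stop=3))
print(robot.current_tool_pos(),robot.current_contact_force())
fingers.gripper_to(0.9); print(robot.current_finger_gap())
robot.line_to([*p,.12],velocity=.12)
robot.move_to([p[0]-.02,p[1],.2],o)
look("w7"); print(robot.current_time_s(),robot.current_contact_force())
im=vision.grab_frame("side"); cv2.imwrite("pics/s7.png",cv2.resize(im[120:240,300:500,::-1],None,fx=4,fy=4,interpolation=cv2.INTER_CUBIC))
```

```text
[ 0.45280065 -0.30322765  0.05046899] [ 0.45255828 -0.30298927]
True
[ 0.45237504 -0.30292165  0.03283549] [-0.32698364  0.57206956  3.90442385]
0.8968087480944594
30.3917 [-0.07550525 -0.8221451   0.81258884]
```

View pics/w7.png

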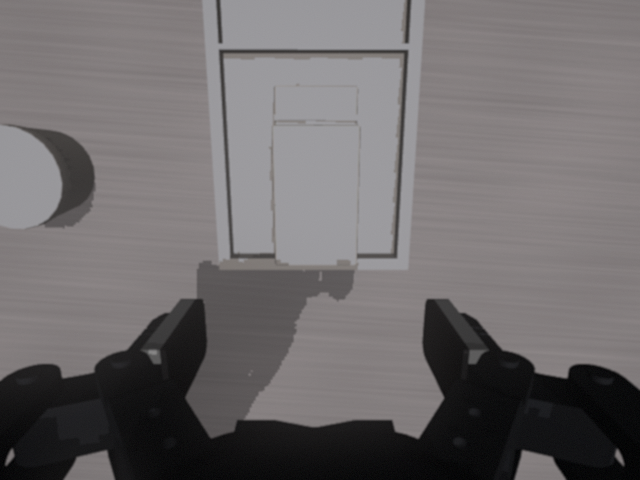

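View pics/s7.png

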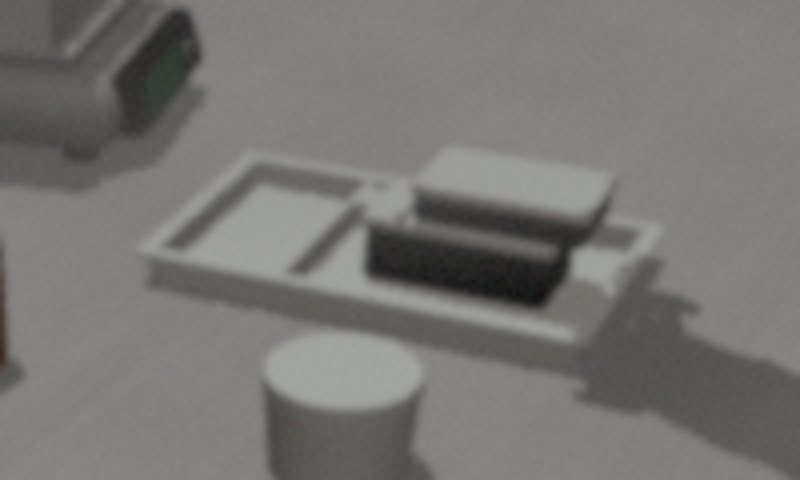

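Run:
```python
from wfit import *
g=cv2.createCLAHE(3,(2,2)).apply(cv2.cvtColor(cv2.imread('pics/w7.png')[75:275,255:375],cv2.COLOR_BGR2GRAY))
cv2.imwrite('pics/w7c.png',cv2.resize(g,None,fx=3,fy=3,interpolation=cv2.INTER_CUBIC)[:600])
d=np.load('pics/w7.npz');E,K=d['E'],d['K']
a=np.radians(4.2);u=np.array([np.cos(a),np.sin(a)]);v=np.array([-u[1],u[0]]);c=np.array([.4742,-.3014])
def rel(px,z):
    P=unproj(E,K,px,z)[:,:2]-c; print((P@u).round(4),(P@v).round(4))
print("flat corners");rel([(273,125),(359,125),(357,264),(276,264)],.068)
print("deep front corners");rel([(274,86),(357,86)],.044)
print("ridge near top");rel([(316,122)],.048)
```

```text
flat corners
[ 0.0271  0.0271 -0.0712 -0.0711] [ 0.0285 -0.0292 -0.0305  0.029 ]
deep front corners
[0.054 0.054] [ 0.0294 -0.0296]
ridge near top
[0.0293] [-0.0004]
```

View pics/w7c.png

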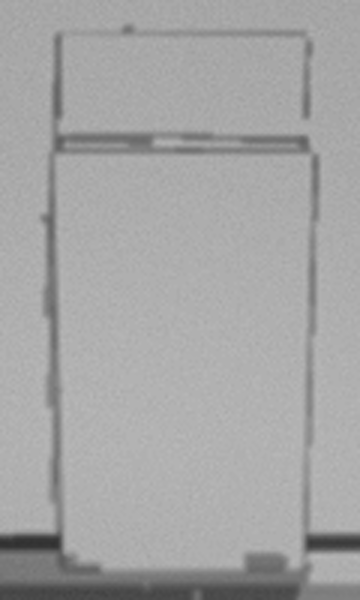

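Run:
```python
from wfit import *
fingers.gripper_to(1.0)
robot.move_to([.60,-.07,.2],down(0))
look("w8"); print(robot.current_time_s(),recognise("jar","wrist")[:2],recognise("tin","wrist")[:2])
```

```text
31.8583 [{'rect': [103.2, 107.2, 112.4, 82.1], 'p': 0.73}, {'rect': [322.5, 124.7, 70.8, 75.2], 'p': 0.6}] [{'rect': [102.9, 109.6, 116.8, 81.5], 'p': 0.55}]
```

View pics/w8.png

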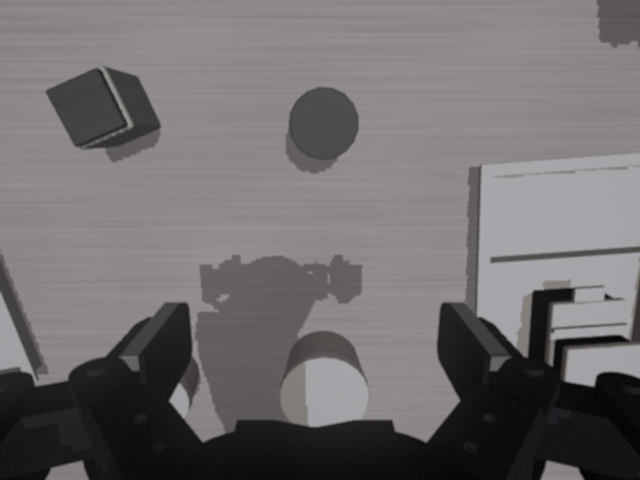

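Run:
```python
from wfit import *
d=np.load('pics/w8.npz');E,K=d['E'],d['K']
print(unproj(E,K,[(323.5,123)],.07), unproj(E,K,[(289,123),(358.5,123),(323.5,87),(323.5,159.5)],.07).round(4).tolist())
P=unproj(E,K,[(47,93),(102,68),(130,123),(81,148)],.065)[:,:2];print(P.round(4).tolist(),P.mean(0),[np.linalg.norm(P[i]-P[i-1]).round(4) for i in range(4)])
e=P[1]-P[0]; print(np.degrees(np.arctan2(e[1],e[0])))
e=P[1]-P[2]; print(np.degrees(np.arctan2(e[1],e[0])))
e=P[0]-P[3]; print(np.degrees(np.arctan2(e[1],e[0])))
print(tray('long',.084,0))
```

```text
[[ 0.66947728 -0.07937319  0.07      ]] [[0.6695, -0.0565, 0.07], [0.6694, -0.1026, 0.07], [0.692, -0.0793, 0.07], [0.6456, -0.0794, 0.07]]
[[0.6892, 0.1039], [0.7046, 0.0653], [0.6699, 0.0512], [0.6536, 0.0868]] [0.67932845 0.07678553] [np.float64(0.0396), np.float64(0.0415), np.float64(0.0374), np.float64(0.0392)]
-68.35836766707786
22.18263695004495
25.625870566291162
([np.float64(0.5971850257661993), np.float64(-0.29249421467605435)], 4.1)
```

Run:
```python
from wfit import *
E,K=ext("top"); print(unproj(E,K,[(373.6,178.3)],.07))
p=[.669,-.0794]; o=down(0)
robot.move_to([*p,.1],o)
print(robot.line_to([*p,.012],velocity=.08,f_stop=6)); robot.pause(.2); z0=robot.current_tool_pos()[2]
fingers.gripper_to(0.3,40); print(robot.current_finger_gap(),robot.current_tool_pos())
robot.line_to([*p,.14],velocity=.12); robot.pause(.2)
print(z0,robot.current_finger_gap(),robot.current_contact_force(),robot.current_time_s())
look("w9")
```

```text
[[ 0.66877174 -0.07979018  0.07      ]]
False
0.5542850280846203 [ 0.6693005  -0.07929749  0.01229296]
0.01260975462785037 0.5550937715040603 [ 0.07601842  0.93938517 -1.32876234] 35.825
```

View pics/w9.png

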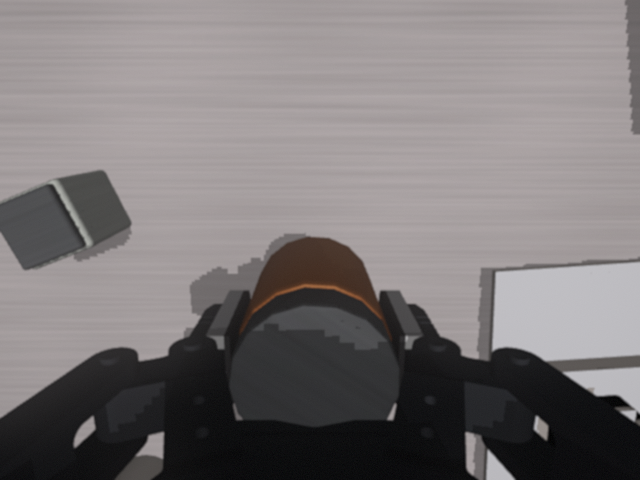

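Run:
```python
from wfit import *
(p,a)=tray('long',.084,0); o=down(a)
robot.move_to([*p,.14],o)
robot.line_to([*p,.03],velocity=.1); robot.pause(.2)
print(robot.line_to([*p,.011],velocity=.015,f_stop=2.5))
print(robot.current_tool_pos(),robot.current_contact_force())
fingers.gripper_to(0.85); print(robot.current_finger_gap())
robot.line_to([*p,.12],velocity=.12)
robot.move_to([.5,-.25,.25],down(a))
look("w10"); print(robot.current_time_s())
robot.move_to([.395,.06,.22],down(0)); fingers.gripper_to(1.0)
look("w11"); print(robot.current_time_s()); print(recognise("small_tub","wrist")[:2])
```

```text
True
[ 0.59700307 -0.29243923  0.01622258] [0.01900959 0.05885283 5.16381247]
0.8525981276450798
41.2583
42.8417
[{'rect': [307.8, 159.0, 77.3, 80.8], 'p': 0.6}]
```

View pics/w10.png

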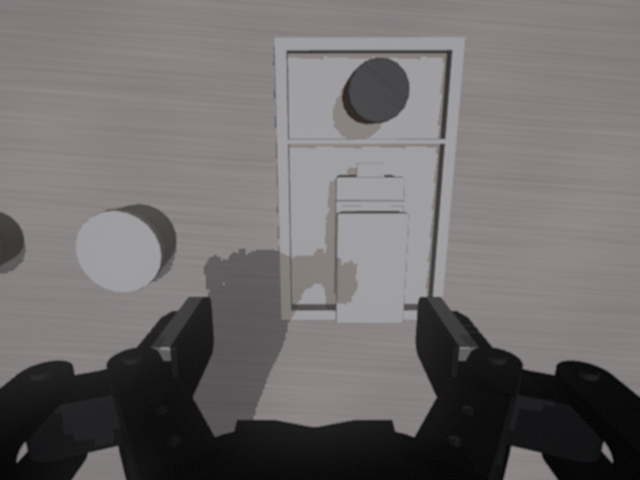

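View pics/w11.png

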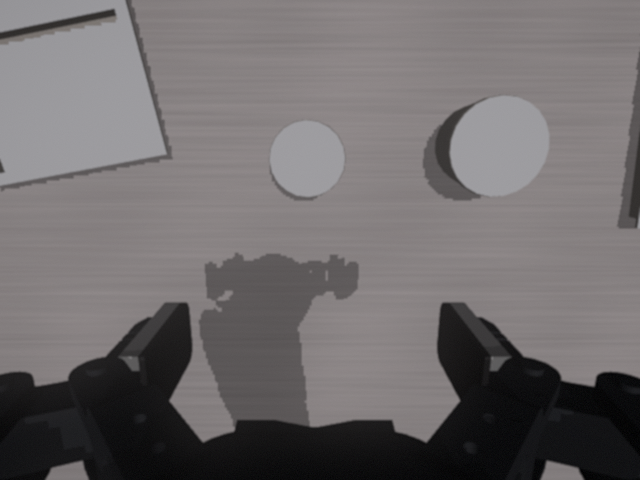

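Run:
```python
from wfit import *
d=np.load('pics/w11.npz');E,K=d['E'],d['K']
q=unproj(E,K,[(307.3,158.5)],.048)[0]; print(q)
p=q[:2]; o=down(0)
robot.move_to([*p,.1],o)
print(robot.line_to([*p,.005],velocity=.08,f_stop=6)); robot.pause(.2); z0=robot.current_tool_pos()[2]
fingers.gripper_to(0.4,40); print(robot.current_finger_gap(),robot.current_tool_pos())
robot.line_to([*p,.13],velocity=.12); robot.pause(.2)
print(z0,robot.current_finger_gap(),robot.current_contact_force(),robot.current_time_s())
look("w12")
```

```text
[0.43934868 0.06476204 0.048     ]
False
0.6860640084829113 [0.4394824  0.06478143 0.00544307]
0.005331347657249578 0.6882073579614217 [ 0.31251077  0.21783893 -1.67034253] 46.7667
```

View pics/w12.png

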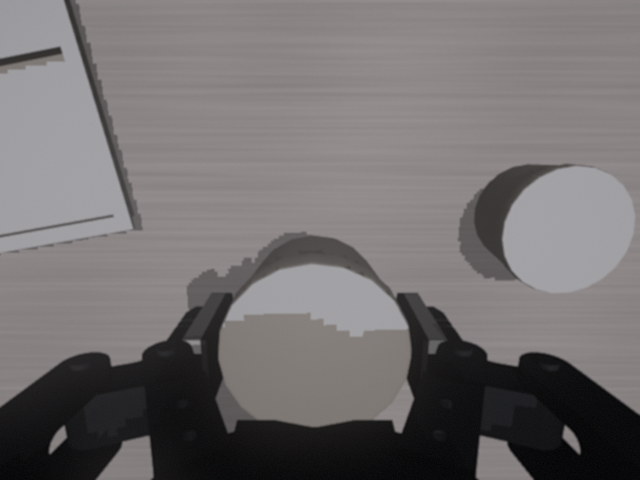

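Tub held upright. Place it, then look at the tin.

Run:
```python
from wfit import *
(p,a)=tray('short',-.034,0); o=down(a)
robot.move_to([*p,.13],o)
robot.line_to([*p,.025],velocity=.1); robot.pause(.2)
print(robot.line_to([*p,.004],velocity=.02,f_stop=2.5))
print(robot.current_tool_pos(),robot.current_contact_force())
fingers.gripper_to(0.9); print(robot.current_finger_gap())
robot.line_to([*p,.12],velocity=.12)
robot.move_to([p[0]-.02,p[1]-.03,.23],down(a))
look("w13"); print(robot.current_time_s())
robot.move_to([.617,.077,.2],down(22)); fingers.gripper_to(1.0)
look("w14"); print(robot.current_time_s()); print(recognise("tin","wrist")[:2])
```

```text
True
[0.48886094 0.2743745  0.00950554] [0.18189156 0.67978849 4.90108303]
0.8965370702598641
51.8167
53.025
[{'rect': [347.4, 139.2, 63.0, 61.5], 'p': 0.68}]
```

View pics/w13.png

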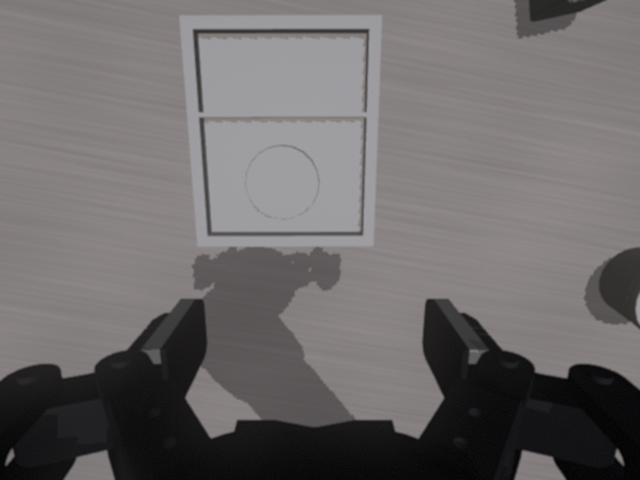

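View pics/w14.png

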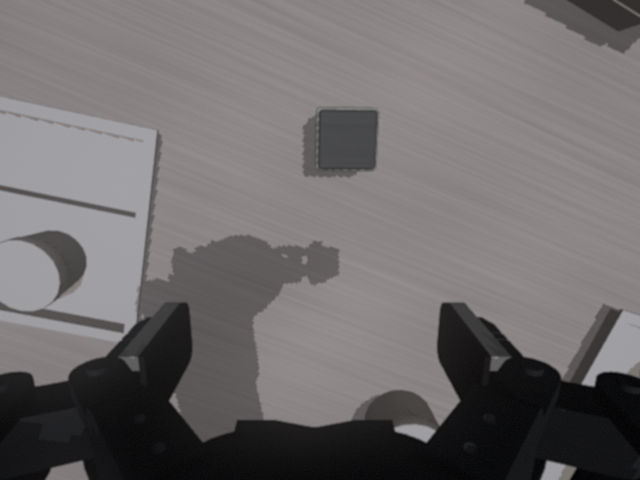

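Run:
```python
from wfit import *
g=cv2.imread('pics/w14.png')[95:185,300:395]; cv2.imwrite('pics/w14c.png',cv2.resize(g,None,fx=6,fy=6,interpolation=cv2.INTER_CUBIC))
d=np.load('pics/w14.npz');E,K=d['E'],d['K']
P=unproj(E,K,[(319,110),(378,109.5),(376,169),(319.5,168.5)],.065)[:,:2]; print(P.mean(0),[np.linalg.norm(P[i]-P[i-1]).round(4) for i in range(4)])
for i,j in ((0,3),(1,2)): e=P[i]-P[j]; print(np.degrees(np.arctan2(e[1],e[0])))
for i,j in ((0,1),(3,2)): e=P[i]-P[j]; print(np.degrees(np.arctan2(e[1],e[0]))-90)
print(tray('short',.054,0))
```

```text
[0.67990861 0.07942805] [np.float64(0.039), np.float64(0.0397), np.float64(0.0396), np.float64(0.0394)]
22.84982847000879
22.45918964794172
22.62422488669408
21.665612524044732
([np.float64(0.575656547593794), np.float64(0.29000691579371063)], 10.14)
```

View pics/w14c.png

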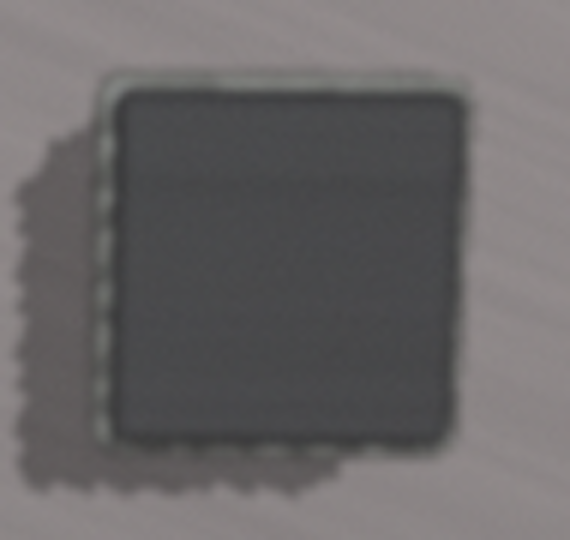

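Run:
```python
from wfit import *
p=[.680,.0790]; o=down(22.4)
robot.move_to([*p,.11],o)
print(robot.line_to([*p,.012],velocity=.08,f_stop=6)); robot.pause(.2); z0=robot.current_tool_pos()[2]
fingers.gripper_to(0.3,40); print(robot.current_finger_gap(),robot.current_tool_pos())
robot.line_to([*p,.14],velocity=.12); robot.pause(.2)
print(z0,robot.current_finger_gap(),robot.current_contact_force(),robot.current_time_s())
look("w15")
(p,a)=tray('short',.054,0); o=down(a)
robot.move_to([*p,.14],o); robot.pause(.2); print(robot.current_finger_gap())
if robot.current_finger_gap()>.42:
    robot.line_to([*p,.03],velocity=.1); robot.pause(.2)
    print(robot.line_to([*p,.010],velocity=.02,f_stop=2.5))
    print(robot.current_tool_pos(),robot.current_contact_force())
    fingers.gripper_to(0.85); print(robot.current_finger_gap())
    robot.line_to([*p,.14],velocity=.12)
    robot.move_to([p[0]-.1,p[1]-.03,.25],down(a))
look("w16"); print(robot.current_time_s())
```

```text
False
0.5110746969222303 [0.68015421 0.07920392 0.01219287]
0.01252369900916191 0.506433104349762 [ 0.30830682  0.00221097 -2.11551256] 57.0417
0.5076760173913429
True
[0.57567763 0.28993769 0.01614157] [ 1.01954933 -0.31181363  4.74373754]
0.8489458036296735
62.6583
```

View pics/w16.png

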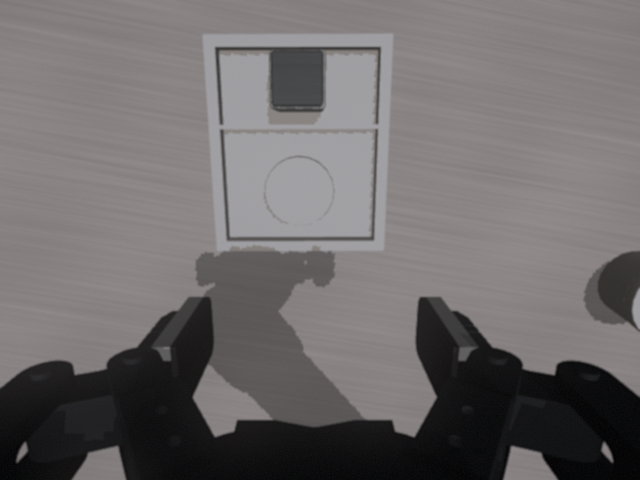

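Run:
```python
from wfit import *
robot.move_to([.40,.03,.25],down(0))
robot.move_j([66.366,17.813,.802,86.603,-.252,75.585,-1.558]); robot.pause(.5)
top_scene("t17"); im=vision.grab_frame("side"); cv2.imwrite("pics/s17.png",im[:,:,::-1])
print(robot.current_time_s())
for l in ["large_tub","small_tub","deep_pack"]: print(l,[(np.round(d["rect"],1).tolist(),round(d["p"],2)) for d in recognise(l,"top")[:3]])
```

```text
66.3
large_tub [([373.9, 318.4, 50.1, 46.0], 0.63)]
small_tub [([152.6, 289.3, 47.9, 41.2], 0.66)]
deep_pack [([506.9, 302.4, 52.4, 70.0], 0.93)]
```

View pics/t17.png

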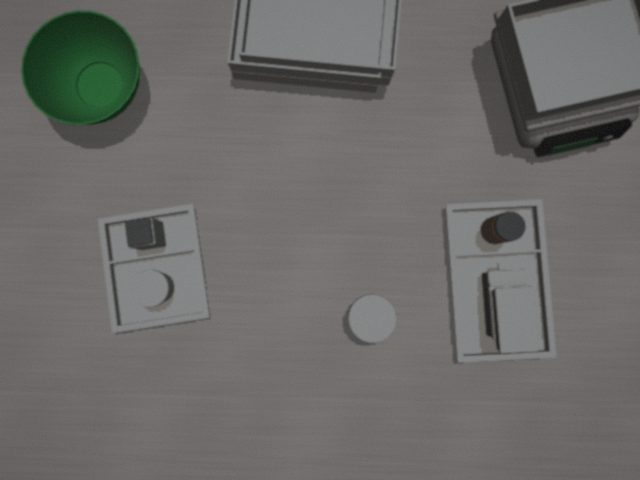

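View pics/s17.png

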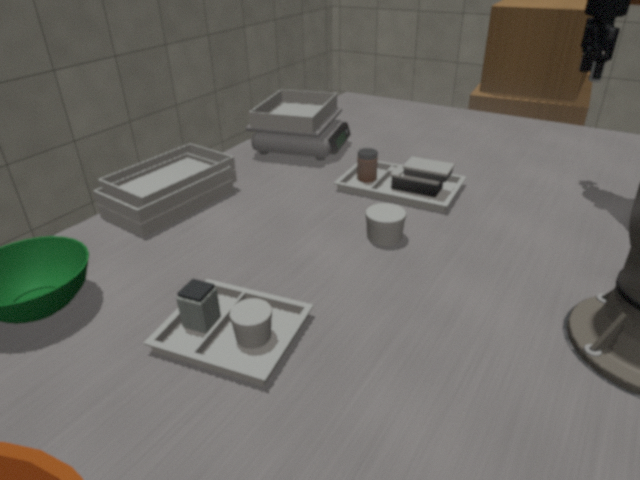

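Everything is in place: the jar is at (505,227) and the stacked packs at (515,310) in the long tray. The tin is at (146,235) and the small tub at (155,290) in the short tray. The large tub is unmoved at (372,319). Handing in now.

```bash
python3 -c "
from station import *
import station
station.workorder.close_job()"
```

```text
the job is handed in; nothing more can be done
```

Both kits are made up and the job is handed in, at about 66 s of robot time.

- **Long tray:** The deep pack lies flat in the large bay. The flat pack is aligned lengthwise on top, about 2–3 mm behind the ridge by the wrist image, with the ridge and tab uncovered. The jar stands in the small bay; I lowered it until it touched the floor, then released it.
- **Short tray:** The small tub stands in the wide bay and the square tin in the narrow bay. I placed everything in the order asked.
- **Large tub:** It was not touched and shows in the same spot in the last pictures.

**What disagreed:** The first grasp of the deep pack closed on air. The fingertips really end about 28 mm further back than the stated 17 mm ahead of the TCP. The side picture and a gentle touch on the table (about 4 N) both showed this. I corrected for it, and every later grasp held.

The last top, side and wrist pictures agreed with each other, and none of the contact forces I read went above about 5 N.

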